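Clamp a freshly glued picture frame

ROBOT

A 7-joint arm with a two-finger parallel gripper is mounted at the origin on the work surface. World frame = base frame: x ahead of the robot, y to its left, z up, the work surface at z = 0. Lengths are in m, angles in rad, forces in N, time in s.
With the tool pointing down it reaches from about 0.425 to 1.025 m from the base axis. Payload 9.4 kg.
Tool frame: the origin (TCP) lies on the centre line of the jaws, within the pads' length; the fingertips stand 8 mm ahead of it and the grasp point (between the pads) lies 11 mm behind it (r.tips_ahead is the z of the fingertips in the tool frame, in m); z points along the fingers, y is the line along which they close (so a half turn about z gives the same grasp; the last joint's range is limited). The gripper opens to 85 mm and grips with 20 to 120 N. Pads are 22 mm wide; open, the fingers measure 114 mm over their backs; the gripper's body (76 mm by 85 mm) begins 54 mm behind the grasp point. The pads swing forward as they close: fully open they stand 13 mm farther back than shut.
Start: joints at [1.173, 0.599, -0.003, 1.599, 0.002, 0.943, -0.08], TCP at [0.229, -0.688, 0.239] pointing down, gripper open.
Joint ranges: [-2.57, 2.57], [-0.35, 1.97], [-1.29, 1.29], [0.11, 2.56], [-1.05, 4.19], [0.11, 1.86], [-2.63, 2.63]. Speed limits (rad/s): [2.22, 2.22, 3.01, 3.01, 3.14, 3.14, 3.14].

INTERFACE

Orientations are given as a rotation vector (axis times angle).
In Python, from cell import status, cams, r gives the robot as it stands. The module is installed in compiled form; this text tells all that it offers.
- The arm moves only by the tool arm_command, never from a script. Its argument "motion" is a list of rows, each a list of 7 numbers: the closure, from -1 (fully open) to 1 (shut), then the shift along the tool's x, y, z in m, then the turn, a rotation vector about the tool's x, y, z in degrees. In form: [[grip, tx, ty, tz, rx, ry, rz], ...]. A call has 1 to 8 rows; each row shifts and turns the commanded pose from where the row before left it, along the tool's axes as they then stand; what a row does not reach is not made up. A row lasts 1/12 s, in which the tool goes at most 41.7 mm and 7.16 degrees, less where a joint would pass 70% of its speed; a pose out of reach is approached as far as the arm can. A call with a gripper value outside its range is refused whole. The fingers move at their own pace and stop on an object; "force" is the grip in N (left out, the last holds). Time passes only in rows, so rows that do not move let the fingers close. It gives the time, the measured TCP pose, the force, the opening and the grip force at its end, in the units of the state.
- status.sense(): the state, without advancing time (a new reading comes with each control period).
- cams.camera(name): name is "scene" or "top" or "wrist"; returns the picture (480x640x3 uint8, blue, green, red); there is no depth.
- cams.camera_params(name): a dict with "mtx" (3x3 intrinsics, pixels), "k1" (the pictures are not rectified: a ray, as slopes to the right and down, at radius r is drawn at 1 + k1 r^2 times it, then the intrinsics apply), "R" (3x3) and "t" (3): a world point X has camera coordinates R X + t; the wrist camera has in their place "T_tool_cam" (4x4, takes a point from camera to tool coordinates, whose origin is the TCP and whose axes are the flange's). Camera axes: x right, y down, z forward; pixel columns grow to the right and rows downward; lengths in m; the calibration is good to about 2 mm. A picture is of the moment at which its call begins: read the wrist's pose just before it. camera_params takes no time and is no camera call.
- r.job_done(): hands the job in; it is judged then, once.
The state is a dict: "time_s": time; "q": joint angles; "qd": joint speeds; "tau": joint torques, N m; "tcp_pos": TCP position; "orientation": TCP orientation; "contact_force": force on the tool from outside, world axes, zero at the start; "ft_torque": the same for the moment, N m; "width": finger opening in m; "grasp_force": force on a finger pad.
Only numpy, scipy, OpenCV 4.12 (cv2) and the standard library are available. Lean on these libraries where they do the work, as an engineer would, in place of code of your own. Each camera call takes 0.05 s, during which the arm holds its last target. There are 200 camera calls.

TASK

The little picture frame lies freshly glued in one of the two hold-down clamps. Nothing needs gripping: with a finger, push that clamp's steel strap round over the frame until it comes up against its stop, and only then press its black cam lever all the way down so that the rubber foot holds the frame tight. Do not lift or shift the frame, and leave the empty spare clamp and everything else on the table alone.

Things in the scene. Friction and masses are not known exactly. Their poses are not given: they have to be found in the camera images.
- work_clamp: Clamp holding the frame: plywood board 240 x 170 x 15 mm fixed to the table, with a swinging strap. Origin: on the strap's vertical pivot axis, at table height. x runs along the board towards the frame (where the strap must point), y left of that, z up. Board: x -45 to 195, y -85 to 85 mm. Stop pin 10 mm thick, up to z 51, at x 50, y 17.5; fences up to z 27 at the frame's far end and +y side.
- strap (a joint): Angle of the work clamp's steel strap (rad, positive counter-clockwise from above). 0 = along the board's +x, over the frame, against its stop; starts parked on the -y side at -0.8 to -1.55. Takes about 1 N at its free end; stays where left. Flat bar 24 mm wide, z 41 to 53 mm, from 12 mm behind the pivot to 138 mm ahead; it carries the lever and the foot.
- strap_tab (a point): Centre of the upper part of the upright finger tab on the strap's free end, 132 mm from the pivot and at height z = 80 mm. The tab is a plate 12 mm thick along the strap, 24 mm wide across it, standing on the strap up to z = 89 mm; push it sideways.
- lever (a joint): Angle of the work clamp's cam lever (rad). 0 = up, 0.8 rad (46 degrees) above level and leaning back towards the pivot; 0.75 = fully down at its stop, nearly level above the strap. Starts at 0 to 0.1, stays where left. Turning takes about 0.16 N m (4 N pressed down 40 mm from the axle), a little more over the last 0.12 rad as the foot squeezes the frame.
- lever_tip (a point): Middle of the free end of the work clamp's cam lever, 85 mm from its axle (about 128 mm high when up, 71 mm when down). The handle is a black bar 20 mm wide and 12 mm thick, from 25 to 85 mm from the axle.
- lever_axle (a point): Axle of the work clamp's cam lever, on the strap's centre line 97 mm from the pivot, at z = 67 mm; it runs across the strap. The round cam on it is 12 mm in radius; the handle points from here back towards the pivot.
- foot: Rubber presser foot, 18 mm across, under the strap 97 mm from the pivot. With the lever up it hangs 4 mm above the frame; the lever drives it down on to the frame's near rail. Origin: centre of its underside.
- frame: Small light-wood picture frame with a painted panel, lying flat and loose on the work clamp's board: 104 mm (x, along the board) x 130 mm (y) x 18 mm high, rails 28 mm wide. Origin: centre of its underside, 135 mm from the pivot along the board's x axis and 15 mm above the table; its top is at z = 33 mm.
- spare_clamp: The spare clamp: the same as the work clamp but empty, no frame on it. Origin on its pivot axis at the height of the table top, axes as for the work clamp. Leave alone.
- spare_strap_tab (a point): Finger tab of the spare clamp's strap, as on the work clamp. The spare strap is also parked on its -y side.
- spare_lever_tip (a point): Free end of the spare clamp's cam lever, which stands up.
- pot: Small closed glass pot with a white cap, 34 mm across, 42 mm high, standing on the work clamp's board beside the pivot, on the +y side. Origin: centre of its underside.
- tube: Paint tube lying between the clamps, about 105 mm long, 26 mm wide, 20 mm high. Origin: under its middle.
- glue: White glue bottle, 56 mm across, 150 mm high, to the right of the clamps. Origin: centre of its underside.
- paint_jar: Closed amber paint jar, 64 mm across, 75 mm high, to the left of the clamps. Origin: centre of its underside.
- mug: White mug, 76 mm across, 90 mm high, between the robot and the left clamp. Origin: centre of its underside.
- knife: Palette knife, 200 mm long, lying to the right of the clamps, nearer the robot than the glue bottle. Origin: under the tool's middle.
- offcut: Wood offcut 60 x 35 x 30 mm, lying between the clamps, nearer the robot than the tube. Origin: centre of its underside.
Not all that is in view belongs to the job. Of the things like the frame, leave any that is green; of the rest the smaller one is meant.

How it is judged:
On the way, in this order (a step that is already met when the one before it is completed fails the run):
1. the strap is swung over the frame, with the lever still up (value of joint strap above -0.06 rad and value of joint lever below 0.35 rad), for 0.2 s.
2. the cam lever is pressed fully down (value of joint lever above 0.71 rad and value of joint strap above -0.06 rad), for 0.2 s.
At the end, for the whole second after the job is handed in: The strap is over the frame within 0.06 rad of its stop, the cam lever is down (joint above 0.71 of 0.75), the foot presses on the frame with more than 2 N, the frame is within 8 mm of where it lay, and the spare clamp's strap and lever are within 10 mm of where they stood (all of step 2 and contact force between foot and frame above 2 N and distance of frame from where it was at the start of the episode below 0.008 m and linear speed of frame below 0.02 m/s and distance of each of spare_strap_tab, spare_lever_tip from where it was at the start of the episode below 0.01 m); the robot touches nothing.
It fails at once if the lever is pressed before the strap is over the frame (value of joint lever above 0.4 rad and value of joint strap below -0.12 rad).
It fails at once if the frame is lifted or shifted by more than 12 mm (distance of frame from where it was at the start of the episode above 0.012 m).
It fails at once if the spare clamp is moved by more than 15 mm (distance of any of spare_strap_tab, spare_lever_tip from where it was at the start of the episode above 0.015 m).
It fails at once if a bystander is moved by more than 20 mm (distance of any of pot, tube, glue, paint_jar, mug, knife, offcut from where it was at the start of the episode above 0.02 m).
It also fails if it takes over 48 s, if anything falls off the work surface, if the arm or the gripper's body presses on something with over 40 N, if the wrist force passes 120 N, or if a joint passes its speed limit or range.

## Working session

There is one attempt and no reset: what is moved stays moved. The work goes in short steps, Python scripts to look and compute and a tool call to move; the robot and the scene stay as the last step left them, time stands still between calls to the robot, and variables do not carry over. Pictures are saved under pics/ and viewed, at most 10 in all, crops included, and the job is handed in when it is done.

Besides the shell and the picture viewer there is one more tool, called after "Emit:" as name([rows], argument=value, ...), one row to a line, values as JSON. arm_command: Moves the arm, as the interface text tells. Its arguments: {"type":"object","properties":{"motion":{"type":"array","items":{"type":"array","items":{"type":"number"}}},"force":{"type":"number"}},"required":["motion"]}

```bash
mkdir -p pics; ls; python3 - <<'E'
from cell import status,cams,r
import cv2
for n in("scene","top"):
    cv2.imwrite(f"pics/{n}0.png",cams.camera(n))
    p=cams.camera_params(n);print(n,p)
s=status.sense();print(s['time_s'],s['tcp_pos'],s['orientation'],s['width'],r.tips_ahead)
E
```

```text
pics
scene {'mtx': array([[572.23194684,   0.        , 319.9033378 ],
       [  0.        , 572.23194684, 245.4547943 ],
       [  0.        ,   0.        ,   1.        ]]), 'k1': 0.012756753830069079, 'R': array([[-0.56384456,  0.82578663, -0.01247998],
       [ 0.58062401,  0.38561142, -0.71706317],
       [-0.58732876, -0.41155834, -0.69689645]]), 't': array([ 0.25992476, -0.15901954,  1.7131169 ])}
top {'mtx': array([[569.01485731,   0.        , 321.68374873],
       [  0.        , 569.01485731, 238.04905009],
       [  0.        ,   0.        ,   1.        ]]), 'k1': -0.09886782504105454, 'R': array([[-0.00975966, -0.999936  ,  0.00572259],
       [-0.98638423,  0.00868752, -0.16422749],
       [ 0.16416727, -0.00724747, -0.98640589]]), 't': array([-0.01137784,  0.46894626,  1.55005196])}
0.1 [ 0.22845905 -0.68762213  0.23850625] [-3.09991648e+00 -5.01524025e-01  5.43445554e-04] 0.08534921455906741 0.008
```

View pics/top0.png

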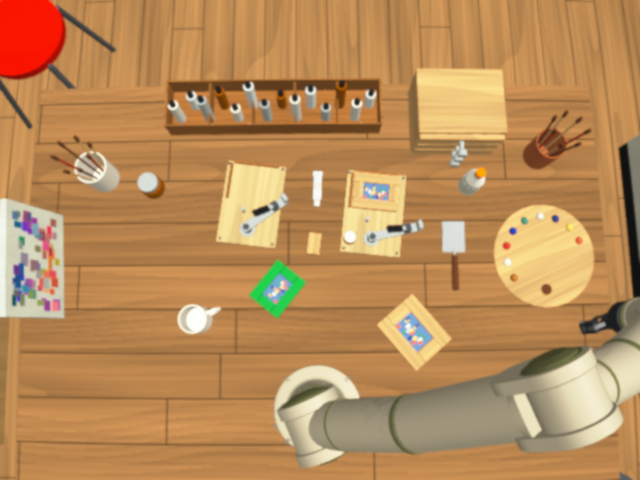

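View pics/scene0.png

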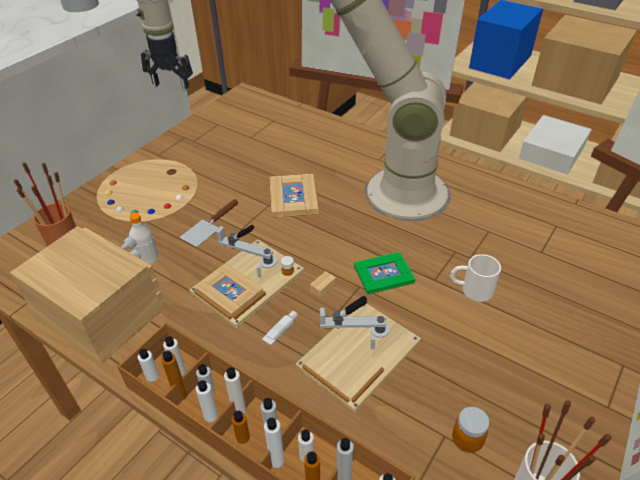

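The top view shows three frames: green at (278,288), to be left alone; a loose wooden one at (414,332), which looks larger; and a small wooden one at (376,191), lying in the right-hand clamp. The one in the clamp fits the description. The work clamp is the right board, with its pivot near (372,238) and its strap pointing right to about (420,227). Next I'll confirm this in an enlarged crop and measure.

```bash
cat > h.py <<'E'
import numpy as np,cv2
from cell import status,cams,r
from scipy.spatial.transform import Rotation as Ro
def ray(n,uv):
    p=cams.camera_params(n);K=p['mtx'];d=np.array([p['k1'],0,0,0,0.])
    x=cv2.undistortPoints(np.array([[uv]],float),K,d)[0,0]
    R,t=p['R'],p['t'];return -R.T@t, R.T@np.array([x[0],x[1],1])
def onz(n,uv,z):
    o,d=ray(n,uv);return o+d*(z-o[2])/d[2]
def proj(n,X):
    p=cams.camera_params(n)
    return cv2.projectPoints(np.array(X,float).reshape(-1,1,3),cv2.Rodrigues(p['R'])[0],p['t'],p['mtx'],np.array([p['k1'],0,0,0,0.]))[0][:,0]
E
python3 - <<'E'
from h import *
a=cv2.imread("pics/top0.png")[160:265,330:435]
b=cv2.imread("pics/scene0.png")[215:330,180:310]
cv2.imwrite("pics/crop1.png",np.hstack([cv2.resize(a,(400,400),interpolation=2),cv2.resize(b,(400,354),interpolation=2)[:400] if 0 else cv2.copyMakeBorder(cv2.resize(b,(400,354),interpolation=2),0,46,0,0,0)]))
# board corners rough
for uv in[(350,171),(407,177),(402,256),(340,250)]:print(uv,onz("top",uv,.015).round(3))
E
```

```text
(350, 171) [ 0.669 -0.1    0.015]
(407, 177) [ 0.65  -0.265  0.015]
(402, 256) [ 0.419 -0.243  0.015]
(340, 250) [ 0.438 -0.067  0.015]
```

View pics/crop1.png

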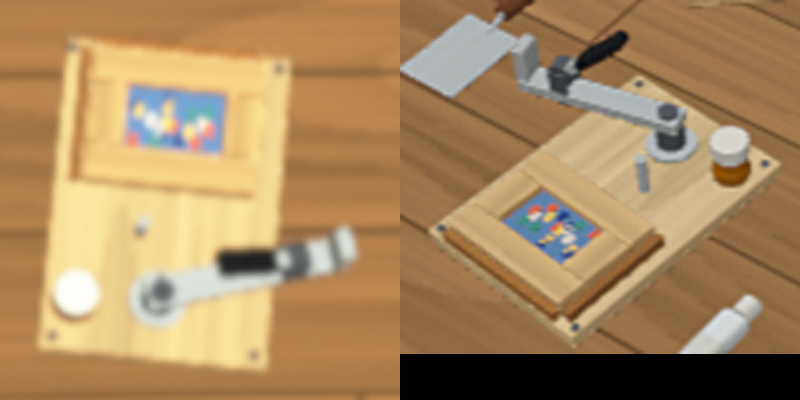

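The crop confirms it: the small wooden frame lies in the right clamp. In crop pixels, the strap pivot is at (160,293), the stop pin at (141,226), the tab at (343,247), the lever at (218–300,262) and the pot at (76,293).

```bash
python3 - <<'E'
from h import *
f=lambda x,y:(330+(x+.5)/3.81-.5,160+(y+.5)/3.81-.5)
c=np.array([onz("top",f(*q),.015) for q in[(68,40),(290,60),(266,370),(40,348)]])[:,:2]
print(c.round(3)); C=c.mean(0)
ax=(c[0]+c[1]-c[2]-c[3])/2; ay=(c[0]+c[3]-c[1]-c[2])/2
print("len",np.linalg.norm(ax),np.linalg.norm(ay)); 
th=np.arctan2(ax[1],ax[0]); th2=np.arctan2(-ay[0],ay[1]);print(th,th2)
T=(th*1.4+th2)/2.4; R=np.array([[np.cos(T),-np.sin(T)],[np.sin(T),np.cos(T)]])
P=C-R@[.075,0]; print("pivot from board",P,"direct",onz("top",f(160,293),.058))
tab=onz("top",f(343,245),.089)[:2]; print("tab",tab)
g=lambda x,y:(180+(x-400)/3.077,215+y/3.077)
print("tab scene",onz("scene",g(525,42),.089))
tl=R.T@(tab-P);print("tab local",tl,np.hypot(*tl),np.arctan2(tl[1],tl[0]))
print("pin local",R.T@(onz("top",f(141,219),.051)[:2]-P))
print("frame ctr local",R.T@(onz("top",f(173,115),.033)[:2]-P))
print("pot local",R.T@(onz("top",f(76,293),.042)[:2]-P),"T",T)
for n in["glue"]:print(n,onz("top",(470,184),.0))
print("knife",onz("top",(453,222),0),onz("top",(455,288),0))
E
```

```text
[[ 0.672 -0.093]
 [ 0.655 -0.261]
 [ 0.417 -0.235]
 [ 0.435 -0.068]]
len 0.23834238092478688 0.16912792288774806
-0.10766489990141105 -0.10308040393571936
pivot from board [ 0.47019559 -0.15632616] direct [ 0.46865313 -0.15361158  0.058     ]
tab [ 0.49710169 -0.2827201 ]
tab scene [ 0.4975316  -0.28359734  0.089     ]
tab local [ 0.04009764 -0.12284766] 0.1292260341588254 -1.255297493323159
pin local [0.05287805 0.02033118]
frame ctr local [0.13813426 0.00178487]
pot local [-0.00494428  0.06259781] T -0.10575469324903951
glue [ 0.63225224 -0.45287961  0.        ]
knife [ 0.51902241 -0.39656752  0.        ] [ 0.32805614 -0.39343163  0.        ]
```

Emit:
arm_command([
  [1,0.02,-0.019,0,0,0,0],
  [1,0.021,-0.019,0,0,0,0],
  [1,0.021,-0.019,0,0,0,0],
  [1,0.021,-0.019,0,0,0,0],
  [1,0.021,-0.019,0,0,0,0],
  [1,0.021,-0.019,0,0,0,0],
  [1,0.021,-0.019,0,0,0,0],
  [1,0.021,-0.019,0,0,0,0],
], force=40)

```text
time_s: 0.77
tcp_pos: [0.3395, -0.4897, 0.239]
orientation: [-3.101, -0.502, 0.001]
contact_force: [0.4, 0.1, -0.3]
width: 0.0
grasp_force: 0.0
```

Emit:
arm_command([
  [1,0.021,-0.019,0,0,0,0],
  [1,0.021,-0.019,0,0,0,0],
  [1,0.021,-0.019,0,0,0,0],
  [1,0.021,-0.019,0,0,0,0],
  [1,0.021,-0.019,0,0,0,0],
  [1,0.021,-0.019,0,0,0,0],
  [1,0.02,-0.019,0,0,0,0],
  [1,0.02,-0.019,0,0,0,6.3],
])

```text
time_s: 1.43
tcp_pos: [0.449, -0.2932, 0.239]
orientation: [-3.124, -0.333, 0.001]
contact_force: [-0.3, -0.3, 1.3]
width: -0.0002
grasp_force: 0.0
```

Emit:
arm_command([
  [1,0,0,0,0,0,0],
  [1,0,0,0,0,0,0],
])

```text
time_s: 1.6
tcp_pos: [0.4496, -0.2928, 0.2391]
orientation: [-3.123, -0.337, 0.0]
contact_force: [0.7, -0.2, -0.3]
width: 0.0001
grasp_force: 0.0
```

Emit:
arm_command([
  [1,0,0,0.02,0,0,0],
  [1,0,0,0.02,0,0,0],
  [1,0,0,0.02,0,0,0],
  [1,0,0,0.02,0,0,0],
  [1,0,0,0.02,0,0,0],
  [1,0,0,0.02,0,0,0],
  [1,0,0,0.02,0,0,0],
  [1,0,0,0.02,0,0,0],
])

```text
time_s: 2.27
tcp_pos: [0.4479, -0.296, 0.0783]
orientation: [3.124, 0.33, -0.001]
contact_force: [0.3, -0.1, -0.1]
width: 0.0001
grasp_force: 0.0
```

```bash
python3 - <<'E'
from h import *
a=cams.camera("scene")[130:330,150:350];w=cams.camera("wrist")
cv2.imwrite("pics/s1.png",np.hstack([cv2.resize(a,(400,400),interpolation=2),cv2.copyMakeBorder(cv2.resize(w,(400,300)),0,100,0,0,0)]))
s=status.sense();print(s['tcp_pos'],s['q'])
print(proj("scene",[s['tcp_pos'],s['tcp_pos']-np.array([0,0,.008])]))
E
```

```text
[ 0.44670897 -0.29503742  0.07675233] [ 0.48601366  0.62262347 -0.01248157  2.15660423  0.0215772   0.36722306
 -0.90458019]
[[230.74464524 219.65249882]
 [231.10885463 221.90132901]]
```

View pics/s1.png

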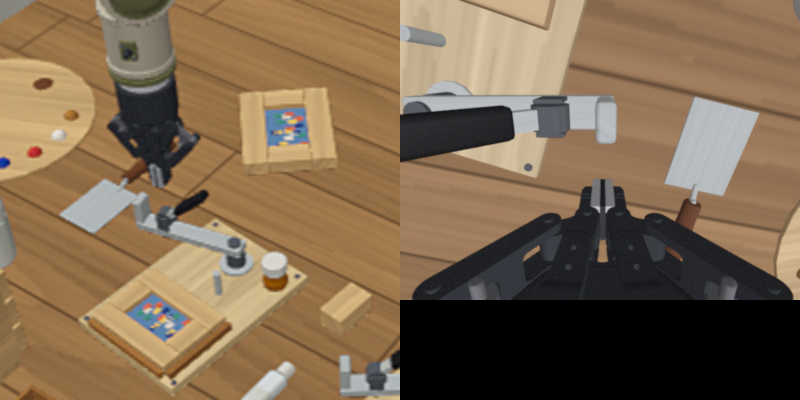

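The scene crop shows the tips at (157,185), beside the tab at (140,205) and clear of everything else. In the wrist view the tab is straight ahead of the closed fingers, at (606,120). I'll approach the tab and start the sweep.

Emit:
arm_command([
  [1,0.007,0.0015,0,0,0,0],
  [1,0.007,0.0015,0,0,0,0],
  [1,0.007,0.0015,0,0,0,0],
  [1,0.007,0.0015,0,0,0,0],
  [1,0.0072,0.001,0,0,0,-3],
  [1,0.0072,0.001,0,0,0,-3],
  [1,0.0072,0.001,0,0,0,-3],
  [1,0.0072,0.001,0,0,0,-3],
])

```text
time_s: 3.03
tcp_pos: [0.5072, -0.2903, 0.0802]
orientation: [3.071, 0.66, 0.001]
contact_force: [-2.1, -0.3, 1.5]
width: -0.0001
grasp_force: 0.5
```

Emit:
arm_command([
  [1,0.0072,0.001,0,0,0,-3],
  [1,0.0072,0.001,0,0,0,-3],
  [1,0.0072,0.001,0,0,0,-3],
  [1,0.0072,0.001,0,0,0,-3],
  [1,0.0072,0.001,0,0,0,-3],
  [1,0.0072,0.001,0,0,0,-3],
  [1,0.0072,0.001,0,0,0,-3],
  [1,0.0072,0.001,0,0,0,-3],
])

```text
time_s: 3.7
tcp_pos: [0.5586, -0.2642, 0.0801]
orientation: [2.866, 1.283, 0.0]
contact_force: [-0.9, 0.4, -0.5]
width: -0.0001
grasp_force: 0.5
```

```bash
python3 - <<'E'
from h import *
s=status.sense();T=-.106;P=np.array([.470,-.1555])
v=Ro.from_rotvec(s['orientation']).as_matrix();psi=np.arctan2(v[1,1],v[0,1])
d=s['tcp_pos'][:2]-P
print(s['tcp_pos'],"strap-equivalent",psi-T,"rad",d@v[:2,1],"tan",d@v[:2,0],s['contact_force'],s['q'])
w=cams.camera("wrist");a=cams.camera("scene")[130:330,150:350]
cv2.imwrite("pics/s2.png",np.hstack([cv2.resize(a,(400,400),interpolation=2),cv2.copyMakeBorder(cv2.resize(w,(400,300)),0,100,0,0,0)]))
E
```

```text
[ 0.5586048  -0.26424759  0.08013798] strap-equivalent -0.6228623860200316 rad 0.13852136167326617 tan -0.02210562098207348 [-0.88596124  0.42100122 -0.47513824] [ 0.45991227  0.6804223  -0.16615841  1.96272486  0.21451988  0.51423359
 -0.58595551]
```

View pics/s2.png

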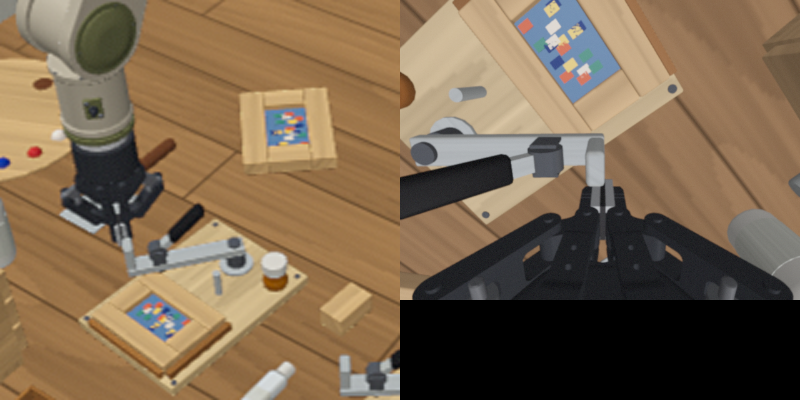

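The strap is following the push: in the wrist view its tab is against the fingertips at (596,165), and it is about halfway round.

Emit:
arm_command([
  [1,0.0072,0.001,0,0,0,-3],
  [1,0.0072,0.001,0,0,0,-3],
  [1,0.0072,0.001,0,0,0,-3],
  [1,0.0072,0.001,0,0,0,-3],
  [1,0.0072,0.001,0,0,0,-3],
  [1,0.0072,0.001,0,0,0,-3],
  [1,0.0072,0.001,0,0,0,-3],
  [1,0.0072,0.001,0,0,0,-3],
])

```text
time_s: 4.47
tcp_pos: [0.5945, -0.22, 0.0798]
orientation: [2.539, 1.848, -0.001]
contact_force: [-0.8, -1.4, 0.5]
width: -0.0003
grasp_force: 0.5
```

Emit:
arm_command([
  [1,0.0072,0.001,0,0,0,-3],
  [1,0.0072,0.001,0,0,0,-3],
  [1,0.0048,0.0007,0,0,0,-2],
  [1,0.0024,0.0003,0,0,0,-1],
  [1,0.0024,0.0003,0,0,0,-1],
  [1,0,0,0,0,0,0],
])

```text
time_s: 4.97
tcp_pos: [0.6036, -0.197, 0.0795]
orientation: [2.369, 2.063, 0.0]
contact_force: [0.2, 0.1, 0.8]
width: 0.0
grasp_force: 0.0
```

```bash
cat > st.py <<'E'
from h import *
s=status.sense();T=-.106;P=np.array([.470,-.1555])
v=Ro.from_rotvec(s['orientation']).as_matrix();psi=np.arctan2(v[1,1],v[0,1])
d=s['tcp_pos'][:2]-P
print(s['tcp_pos'],"strap-equivalent",psi-T,"rad",d@v[:2,1],"tan",d@v[:2,0],s['contact_force'],s['time_s'])
E
python3 st.py
```

```text
[ 0.6035737  -0.19698878  0.0794838 ] strap-equivalent -0.03197539611456006 rad 0.13801055028682196 tan -0.022723024690904297 [0.23608742 0.13844365 0.84800651] 4.9667
```

Emit:
arm_command([
  [1,0.002,0,0,0,0,-1],
  [1,0.002,0,0,0,0,-1],
  [1,0.002,0,0,0,0,0],
  [1,0,0,0,0,0,0],
])

```text
time_s: 5.3
tcp_pos: [0.6038, -0.1946, 0.0794]
orientation: [2.333, 2.1, -0.004]
contact_force: [1.0, -10.0, 0.4]
width: -0.0001
grasp_force: 4.8
```

Emit:
arm_command([
  [1,0.001,0,0,0,0,0],
  [1,0.001,0,0,0,0,0],
  [1,0,0,0,0,0,0],
])

```text
time_s: 5.55
tcp_pos: [0.6038, -0.1945, 0.0794]
orientation: [2.334, 2.097, -0.006]
contact_force: [-0.2, -14.2, 0.1]
width: 0.0
grasp_force: 7.2
```

The force climbed to 14 N with no further motion, so the strap is on its stop. I'll back off, lift and move over the lever.

Emit:
arm_command([
  [1,-0.005,0,0,0,0,0],
  [1,-0.01,0,0,0,0,0],
  [1,-0.01,0,0,0,0,0],
  [1,0,0,-0.02,0,0,0],
  [1,0,0,-0.02,0,0,0],
  [1,0,0,-0.03,0,0,0],
  [1,0,0,-0.03,0,0,0],
  [1,0,0,0,0,0,0],
])

```text
time_s: 6.22
tcp_pos: [0.604, -0.215, 0.1847]
orientation: [2.329, 2.099, 0.006]
contact_force: [0.5, 0.1, -0.1]
width: 0.0
grasp_force: 0.0
```

```bash
cat >> st.py <<'E'
tg=np.array([.470,-.1555])+.045*np.array([np.cos(T),np.sin(T)])
e=tg-s['tcp_pos'][:2];print("to lever: tx,ty",e@v[:2,0],e@v[:2,1])
E
python3 st.py; python3 - <<'E'
from h import *
a=cams.camera("top")[160:265,330:435];b=cams.camera("scene")[190:320,180:310]
cv2.imwrite("pics/s3.png",np.hstack([cv2.resize(x,(400,400),interpolation=2) for x in(a,b)]))
E
```

```text
[ 0.60401908 -0.21495756  0.18466948] strap-equivalent 0.0023917323537644697 rad 0.13944603695374777 tan -0.045277033895644796 [ 0.52302237  0.12339866 -0.07038459] 6.2167
to lever: tx,ty 0.045169730567466634 -0.09444734002472314
```

View pics/s3.png

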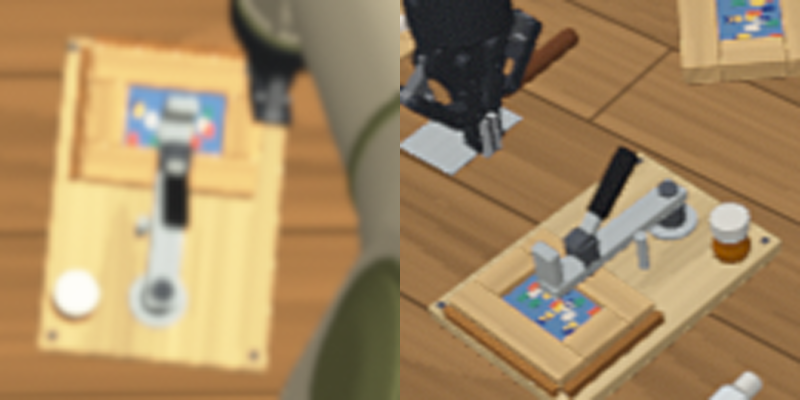

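The strap now lies over the frame against the pin, from the tab at (182,105) to the pivot at (160,293). The lever is still up, and the frame hasn't moved.

Emit:
arm_command([
  [1,0.009,-0.019,0,0,0,0],
  [1,0.009,-0.019,0,0,0,0],
  [1,0.009,-0.019,0,0,0,0],
  [1,0.009,-0.019,0,0,0,0],
  [1,0.009,-0.0185,0,0,0,0],
  [1,0,0,0.015,0,0,0],
  [1,0,0,0.015,0,0,0],
  [1,0,0,0,0,0,0],
])

```text
time_s: 6.98
tcp_pos: [0.5103, -0.1593, 0.1464]
orientation: [-2.33, -2.102, 0.004]
contact_force: [-1.0, -0.8, -0.5]
width: -0.0002
grasp_force: 0.0
```

```bash
python3 st.py; python3 - <<'E'
from h import *
a=cams.camera("wrist");b=cams.camera("scene")[190:320,180:310]
cv2.imwrite("pics/s4.png",np.hstack([cv2.copyMakeBorder(cv2.resize(a,(400,300)),0,100,0,0,0),cv2.resize(b,(400,400),interpolation=2)]))
E
```

```text
[ 0.51025083 -0.15931966  0.14643566] strap-equivalent 0.0032472051326200985 rad 0.04042983425717606 tan 0.0003292521891463254 [-1.01369016 -0.79594351 -0.49732892] 6.9833
to lever: tx,ty -0.00047520920780770473 0.004569388180374933
```

View pics/s4.png

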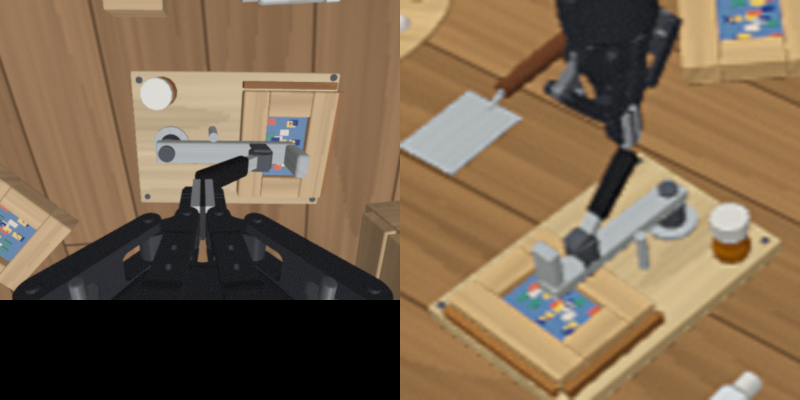

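The fingertips stand right over the lever tip, at (205,185) in the wrist view and (630,145) in the scene crop. Now I'll press.

Emit:
arm_command([
  [1,0,0.006,0,0,0,0],
  [1,0,0,0.007,0,0,0],
  [1,0,0,0.007,0,0,0],
  [1,0,0,0.007,0,0,0],
  [1,0,0,0.007,0,0,0],
  [1,0,0,0.007,0,0,0],
  [1,0,0,0.007,0,0,0],
  [1,0,0,0,0,0,0],
])

```text
time_s: 7.75
tcp_pos: [0.5176, -0.16, 0.1058]
orientation: [-2.332, -2.103, 0.002]
contact_force: [0.6, 0.8, 0.2]
width: 0.0001
grasp_force: 0.0
```

Emit:
arm_command([
  [1,0,0,0.005,0,0,0],
  [1,0,0,0.005,0,0,0],
  [1,0,0,0.005,0,0,0],
  [1,0,0,0.003,0,0,0],
  [1,0,0,0.002,0,0,0],
  [1,0,0,0,0,0,0],
])

```text
time_s: 8.25
tcp_pos: [0.5179, -0.1601, 0.0868]
orientation: [-2.333, -2.103, 0.001]
contact_force: [-0.1, 0.8, -1.1]
width: 0.0003
grasp_force: 0.0
```

Emit:
arm_command([
  [1,0,0,0.002,0,0,0],
  [1,0,0,0.002,0,0,0],
  [1,0,0,0.001,0,0,0],
  [1,0,0,0,0,0,0],
])

```text
time_s: 8.58
tcp_pos: [0.518, -0.1601, 0.0833]
orientation: [2.333, 2.103, -0.001]
contact_force: [-5.1, 1.6, 19.5]
width: 0.0002
grasp_force: 9.3
```

```bash
python3 - <<'E'
from h import *
print(status.sense()['contact_force'])
a=cams.camera("wrist");b=cams.camera("scene")[190:320,180:310]
cv2.imwrite("pics/s5.png",np.hstack([cv2.copyMakeBorder(cv2.resize(a,(400,300)),0,100,0,0,0),cv2.resize(b,(400,400),interpolation=2)]))
E
```

```text
[-5.1278033   1.57487523 19.4534867 ]
```

View pics/s5.png

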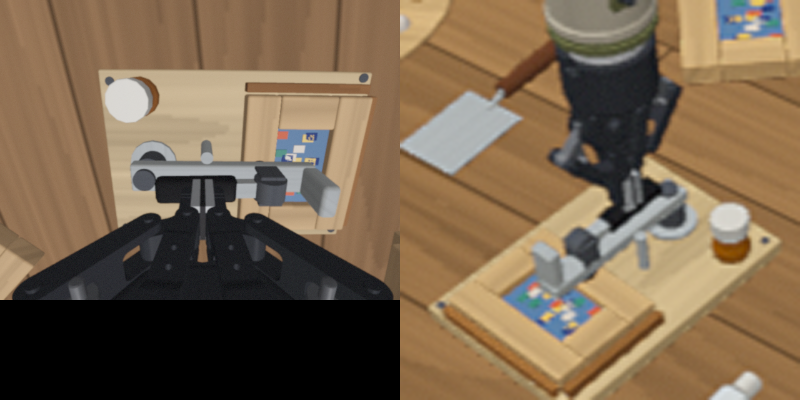

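The lever lies level over the strap, and the tip height matches the expected 76 mm with 19 N on it. I'll press a little more, hold, then withdraw.

Emit:
arm_command([
  [1,0,0,0.001,0,0,0],
  [1,0,0,0,0,0,0],
  [1,0,0,0,0,0,0],
  [1,0,0,0,0,0,0],
])

```text
time_s: 9.02
tcp_pos: [0.518, -0.1602, 0.0831]
orientation: [2.332, 2.103, -0.001]
contact_force: [-8.0, 2.5, 29.2]
width: 0.0001
grasp_force: 14.0
```

Emit:
arm_command([
  [1,0,0,-0.005,0,0,0],
  [1,0,0,-0.01,0,0,0],
  [1,0,0,-0.02,0,0,0],
  [1,0,0,-0.03,0,0,0],
  [1,0,0,-0.03,0,0,0],
  [1,0,0,-0.03,0,0,0],
  [1,0,0,0,0,0,0],
  [1,0,0,0,0,0,0],
])

```text
time_s: 9.68
tcp_pos: [0.5194, -0.1606, 0.2082]
orientation: [2.331, 2.101, 0.004]
contact_force: [-1.4, -0.2, -1.0]
width: -0.0003
grasp_force: 0.0
```

```bash
python3 - <<'E'
from h import *
a=cams.camera("wrist");b=cams.camera("scene")[190:320,180:310]
cv2.imwrite("pics/s6.png",np.hstack([cv2.copyMakeBorder(cv2.resize(a,(400,300)),0,100,0,0,0),cv2.resize(b,(400,400),interpolation=2)]))
E
```

```text
(no output)
```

View pics/s6.png

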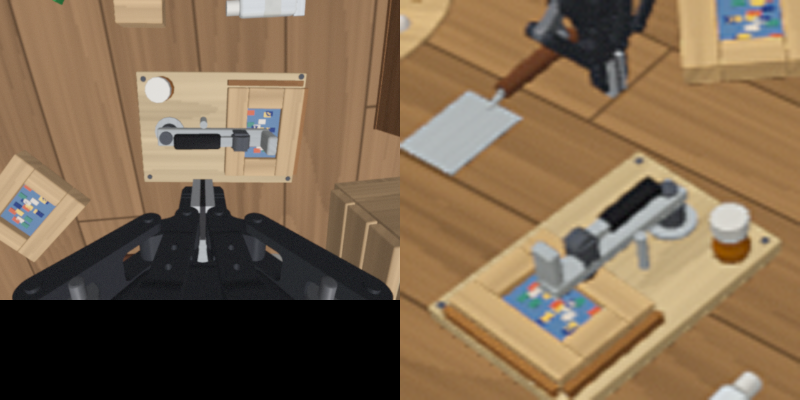

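The lever stays down along the strap at (198,142), the strap is against the pin, the frame is in place and the arm is clear, so I'm handing in.

```bash
python3 -c "
from cell import r
print(r.job_done())"
```

```text
the job is handed in; nothing more can be done
None
```

The job is handed in at about 10 s of the 48 s: the strap is over the frame against its stop, the lever is fully down, and neither the frame nor anything else near the clamp appeared to move in the last pictures; the hand-in call gave no verdict, and I did not measure the foot's force on the frame.

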